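Hook the tray puller on and draw the hot tray out

ROBOT

A 6-joint arm with a two-finger parallel gripper is mounted at the origin on the work surface. World frame = base frame: x ahead of the robot, y to its left, z up, the work surface at z = 0. Lengths are in mm, angles in rad, forces in N, time in s.
With the tool pointing down it reaches from about 275 to 975 mm from the base axis. Payload 8.4 kg.
Tool frame: the origin (TCP) lies midway between the tips of the shut fingers; the grasp point (between the pads) lies ctrl.tcp_to_grasp behind it (ctrl.tcp_to_grasp is the distance from the TCP to the grasp point, in mm); z points along the fingers, y is the line along which they close (so a half turn about z gives the same grasp; the last joint's range is limited). The gripper opens to 92 mm and grips with 3 to 60 N. Pads are 20 mm wide; open, the fingers measure 128 mm over their backs; the gripper's body (75 mm by 189 mm) begins 69 mm behind the grasp point.
Start: joints at [1.265, 0.353, 1.633, -0, 1.155, -0.002], TCP at [186.966, 596.382, 214.583] pointing down, gripper open.
Joint ranges: [-2.63, 2.63], [-0.92, 2.1], [0.06, 2.66], [-1.3, 4.44], [0, 2.69], [-3.02, 3.02]. Speed limits (rad/s): [2.22, 2.22, 2.79, 3.14, 3.14, 3.14].

INTERFACE

Orientations are given as a rotation vector (axis times angle).
In Python, from station import ctrl, vision, job, models gives the robot as it stands. The module is installed in compiled form; this text tells all that it offers.
- The arm moves only by the tool arm_command, never from a script. Its argument "rows" is a list of rows, each a list of 5 numbers: the closure in counts, from 0 (fully open) to 255 (shut), then the shift along the tool's x, y, z in units of 40 mm (1.0 is 40 mm), then the turn about the tool's z in units of 6 degrees (1.0 is 6 degrees). In form: [[grip, tx, ty, tz, spin], ...]. A call has 1 to 8 rows; each row is the pose to reach, as a shift and turn from the pose commanded when the call began, along the tool's axes at that moment; what a row does not reach only later rows make up. A row lasts 1/10 s, in which the tool goes at most 50 mm and 8.59 degrees, less where a joint would pass 70% of its speed; a pose out of reach is approached as far as the arm can. A call with a gripper value outside its range is refused whole. The fingers move at their own pace and stop on an object; "grip_force" is the grip in N (left out, the last holds). Time passes only in rows, so rows that repeat a pose let the fingers close. It gives the time, the measured TCP pose, the force, the opening and the grip force at its end, in the units of the state.
- ctrl.get_state(): the state, without advancing time (a new reading comes with each control period).
- vision.read_camera(name): name is "side" or "top"; returns a dict with "img" (400x640x3 uint8, red, green, blue), "mtx" (3x3 intrinsics, pixels), "k1" (the pictures are not rectified: a ray, as slopes to the right and down, at radius r is drawn at 1 + k1 r^2 times it, then the intrinsics apply), "position" and "attitude" of the camera in the world. Camera axes: x right, y up, looking along -z (the intrinsics and any distortion apply to the point x, -y, -z); pixel columns grow to the right and rows downward; lengths in mm; the calibration is good to about 2 mm. A picture is of the moment at which its call begins. There is no depth.
- job.hand_in(): hands the job in; it is judged then, once.
Trained networks look in a picture, given as the dict that the camera call returned (one of the last four; its "shot" number tells which), for a name from the list of things; names that differ only in an ending like _2 or _b are one class to them, and where a whole thing is asked for, a point or a joint stands for the part that bears it (a point fixed in the world has none). Each returns a list of dicts, best first, with "score" (0 to 1); they miss things now and then, are a little off and sometimes report something else, mostly with a low value. They report only what shows in the picture. A call takes as long as a camera call. They do not tell look-alikes from the thing itself.
- models.trace(picture, name): "pixels" (400x640 bool, what is visible of it) and "point" ([column, row] in pixels, amid what is visible of it).
The state is a dict: "time_s": time; "q": joint angles; "joint_velocities": joint speeds; "joint_efforts": joint torques, N m; "ee_pos": TCP position; "eef_rot": TCP orientation; "ft_force": force on the tool from outside, world axes, zero at the start; "torque": the same for the moment, N m; "opening": opening from 0.0 (shut) to 1.0 (fully open); "grip_force": force on a finger pad.
Only numpy, scipy, OpenCV 4.12 (cv2) and the standard library are available. Lean on these libraries where they do the work, as an engineer would, in place of code of your own. Each camera call takes 0.05 s, during which the arm holds its last target. There are 200 camera calls.

TASK

The instrument tray in the cooling stand is still hot, so draw it out with the tray puller: push the puller's hook sideways onto the pin at the front of the tray, slowly and without forcing it, until the sprung red latch has snapped shut behind the pin, and only then draw the tray gently out to the stop of its runners. Let go and leave the puller lying level, still hooked on; do not touch the tray with the gripper, and leave the cassette, the cup and the bottle where they are.

Things in the scene. Friction and masses are not known exactly. Their poses are not given: they have to be found in the camera images.
- puller: Tray puller, a loose 0.27 kg hand tool 166 mm long lying level on the counter; origin on its underside, 24 mm below puller_grip. x points forward from handle to hook, z up. Hook: steel plate 8 mm thick (28 to 36 mm above the underside), 14 to 76 mm in front of the origin, reaching 18 mm to +y and 40 mm to -y. Its mouth opens to -y (to the right, seen from the handle).
- puller_grip (a point): Where to grip the puller: inside the front end of its blue block handle, 24 mm above its underside; axes as the puller's. The handle runs from 90 mm behind this point to 19 mm in front, is 26 mm wide in y and 44 mm high (0 to 44), with flat upright sides. Grip it across its width, firmly (40 N or more): the hook pulls sideways 54 mm ahead of it.
- puller_seat (a point): Where the pin's centre lies when the hook is fully home, at mid-thickness of the hook plate, 54 mm in front of puller_grip and 8 mm above it; axes as the puller's. From here a slot 14 mm wide runs to -y and flares to a mouth about 30 mm wide that ends 40 mm from here. The slot's bottom stops the pin here. The latch crosses the slot 24 mm to -y of here.
- latch (a joint): Red sprung latch in the hook's mouth, rad: 0 = shut across the slot; the pin swings it inward (to about 1.5) and needs 2 to 4 N to pass. It opens only inward and snaps shut by itself behind the pin, but only once the pin is within about 2 mm of the slot's bottom. After that the pin may float up to 16 mm back towards the latch.
- tray_pin (a point): Upright dark pin on a tongue at the tray's front, 12 mm in diameter; point at mid-length, 35 mm above the counter. Free from 24 mm (top of the 26 mm wide tongue) to 46 mm, then a flat head 18 mm wide, to 50 mm. Tray front is 38 mm behind it. x points into the stand: draw along -x. The hook goes on with the puller's axes parallel to these, moving along -y.
- tray: Hot aluminium instrument tray, 290 x 190 mm, with tongue and pin, in an open steel stand 226 mm wide, 62 mm high. Axes as tray_pin; origin 40 mm behind, 35 mm below it. It lies loosely: 1 to 2 N shift it sideways (y), by 0 to 18 mm (it starts anywhere in its 18 mm of play), until it stands firm at a guide. Puller and tray must not be pressed together with more than 18 N: go at 1 to 2 cm/s.
- tray_draw (a joint): How far the tray is drawn out, m: 0 = right in, 0.1 = at the stop of the runners. Starts at 0 to 0.012. Moving it takes 3 to 5 N.
- cassette_mid (a point): Centre of the closed aluminium instrument cassette, 180 x 80 x 32 mm, lying on the counter.
- cup: Blue plastic cup, 80 mm wide at the rim, 100 mm high; origin under its centre.
- bottle: White bottle with a blue cap, 66 mm in diameter, 170 mm high; origin under its centre.
Mind the look-alikes: they are no part of the job. What is shaped like the puller but green is not meant.

How it is judged (in metres and radians):
On the way, in this order (a step that is already met when the one before it is completed fails the run):
1. the hook is on the pin and its latch has shut behind it, with the tray still in the stand (drawn out less than 35 mm) (x of tray_pin in the frame of puller_seat between -0.004 and 0.004 m and y of tray_pin in the frame of puller_seat between -0.019 and 0.003 m and z of tray_pin in the frame of puller_seat between -0.015 and 0.015 m and value of joint latch below 0.1 rad and value of joint tray_draw below 0.035 m), for 0.2 s.
2. the tray is drawn out to within 6 mm of the stop (value of joint tray_draw above 0.094 m), for 0.2 s.
At the end, for the whole second after the job is handed in: The tray is drawn out to within 6 mm of its stop, the pin is inside the hook (within 4 mm of the slot's middle line, between the slot's bottom and the latch), the latch is shut (under 0.1 rad), the puller lies level (within 0.12 rad) and everything is at rest and released (x of tray_pin in the frame of puller_seat between -0.004 and 0.004 m and y of tray_pin in the frame of puller_seat between -0.019 and 0.003 m and z of tray_pin in the frame of puller_seat between -0.015 and 0.015 m and value of joint latch below 0.1 rad and value of joint tray_draw above 0.094 m and angle between puller_grip's own z axis and vertical below 0.12 rad and linear speed of each of puller, tray below 0.02 m/s); the robot touches nothing.
It fails at once if the puller and the tray are pressed or knocked together with more than 18 N (contact force between puller and tray above 18 N).
It fails at once if the gripper or the arm touches the hot tray (contact force between any of the fingers, the arm and tray above 0.5 N).
It fails at once if the cassette, the cup or the bottle is moved by more than 20 mm or tipped (distance of any of cassette_mid, cup, bottle from where it was at the start of the episode above 0.02 m or angle between any of cup, bottle's own z axis and vertical above 0.3 rad).
It also fails if it takes over 59 s, if anything falls off the work surface, if the arm or the gripper's body presses on something with over 40 N, if the wrist force passes 120 N, or if a joint passes its speed limit or range.

## Working session

There is one attempt and no reset: what is moved stays moved. The work goes in short steps, Python scripts to look and compute and a tool call to move; the robot and the scene stay as the last step left them, time stands still between calls to the robot, and variables do not carry over. Pictures are saved under pics/ and viewed, at most 10 in all, crops included, and the job is handed in when it is done.

Besides the shell and the picture viewer there is one more tool, called after "Call:" in YAML: its name, and indented under it one key for each argument. arm_command: Moves the arm, as the interface text tells. Its arguments: {"type":"object","properties":{"rows":{"type":"array"},"grip_force":{"type":"number"}},"required":["rows"]}

```bash
mkdir -p pics
cat > h.py <<'E'
import numpy as np, cv2
from scipy.spatial.transform import Rotation as R
def Rm(c):
    a=np.array(c["attitude"],float)
    return a if a.shape==(3,3) else (R.from_rotvec(a).as_matrix() if a.size==3 else R.from_quat(a).as_matrix())
def ray(c,px):
    K=np.array(c["mtx"]);d=np.array([c["k1"],0,0,0,0],float)
    u=cv2.undistortPoints(np.array(px,float).reshape(-1,1,2),K,d).reshape(-1,2)
    v=np.c_[u[:,0],-u[:,1],-np.ones(len(u))]
    return np.array(c["position"],float),v@Rm(c).T
def onz(c,px,z):
    o,v=ray(c,px);return o+v*((z-o[2])/v[:,2])[:,None]
def proj(c,P):
    p=(np.array(P,float).reshape(-1,3)-np.array(c["position"]))@Rm(c)
    s=np.c_[p[:,0]/-p[:,2],-p[:,1]/-p[:,2]];r2=(s**2).sum(1)[:,None]
    s=s*(1+c["k1"]*r2);K=np.array(c["mtx"])
    return np.c_[s[:,0]*K[0,0]+K[0,2],s[:,1]*K[1,1]+K[1,2]]
E
python3 - <<'E'
from h import *
from station import ctrl,vision,job,models
print(ctrl.get_state(),ctrl.tcp_to_grasp)
for n in("top","side"):
    c=vision.read_camera(n);cv2.imwrite(f"pics/{n}0.png",c["img"][:,:,::-1])
    print(n,c["mtx"],c["k1"],c["position"],c["attitude"])
    for k in("puller","tray_pin","tray","latch","cassette_mid","cup","bottle"):
        for r in models.trace(c,k)[:3]: print(k,round(r["score"],2),r["point"],r["pixels"].sum())
E
```

```text
{'time_s': 0.0, 'q': array([ 1.26459505e+00,  3.53628391e-01,  1.63409990e+00, -1.60108714e-07,
        1.15519969e+00, -2.36487498e-03]), 'joint_velocities': array([ 0.00060603,  0.00073612,  0.00046063, -0.00036984, -0.00054808,
       -0.00234423]), 'joint_efforts': array([-2.31267568e-04, -5.93851089e+01, -3.34222269e+01,  6.96618226e-02,
        2.34589929e-02, -1.11252868e-04]), 'ee_pos': array([186.82482417, 595.92434631, 213.89068273]), 'eef_rot': array([-4.75400170e-01, -3.10520634e+00,  2.07251067e-03]), 'ft_force': array([-0.36051056,  0.52206934, -0.26440204]), 'torque': array([-0.03357419,  0.0027356 , -0.00686896]), 'grip_force': 0.0, 'opening': 0.9967698644124898} 18.700000000000003
top [[492.38091067   0.         327.7218378 ]
 [  0.         492.38091067 199.32244164]
 [  0.           0.           1.        ]] -0.15530125362327152 [ 303.15237257   -2.24141475 1264.22127418] [ 0.16417129 -0.15483334 -1.50007131]
puller 0.91 [270.8, 267.1] 828
puller 0.75 [210.9, 226.9] 858
puller 0.61 [360.4, 107.1] 7661
tray_pin 0.9 [362.1, 108.4] 7758
tray_pin 0.43 [440.9, 239.7] 2284
tray 0.7 [359.4, 105.2] 7749
latch 0.59 [478.8, 164.7] 889
cassette_mid 0.83 [443.0, 235.8] 2341
cassette_mid 0.35 [479.7, 164.5] 854
cup 0.96 [182.8, 151.8] 1001
side [[452.80623339   0.         323.11907748]
 [  0.         452.80623339 201.64615082]
 [  0.           0.           1.        ]] -0.08117427037060011 [-151.83519867 -871.20999941  900.07860185] [ 0.90670172 -0.30266749 -0.63153417]
puller 0.73 [255.2, 213.5] 485
puller 0.56 [251.3, 184.6] 599
puller 0.24 [283.6, 147.3] 629
tray_pin 0.64 [395.3, 189.6] 3267
tray 0.64 [399.5, 187.8] 3251
cassette_mid 0.65 [374.2, 279.2] 1915
cup 0.8 [284.2, 148.6] 585
cup 0.25 [400.1, 186.7] 3180
bottle 0.85 [444.2, 249.4] 1229
```

Run:
```python
import cv2
a=cv2.imread("pics/top0.png");cv2.imwrite("pics/top0c.png",cv2.resize(a[40:300,150:510],None,fx=2.2,fy=2.2,interpolation=cv2.INTER_CUBIC))
a=cv2.imread("pics/side0.png");cv2.imwrite("pics/side0c.png",cv2.resize(a[120:320,200:480],None,fx=2.8,fy=2.8,interpolation=cv2.INTER_CUBIC))
```

```text
(no output)
```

View pics/top0c.png

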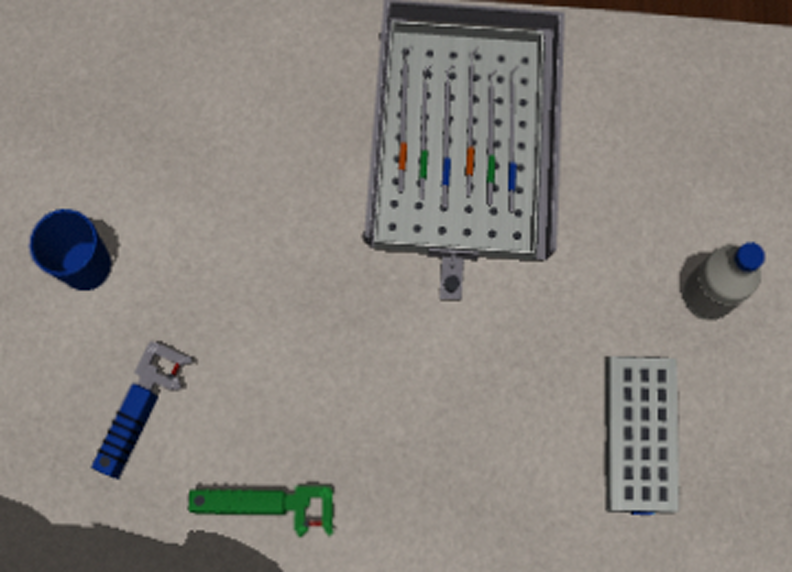

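View pics/side0c.png

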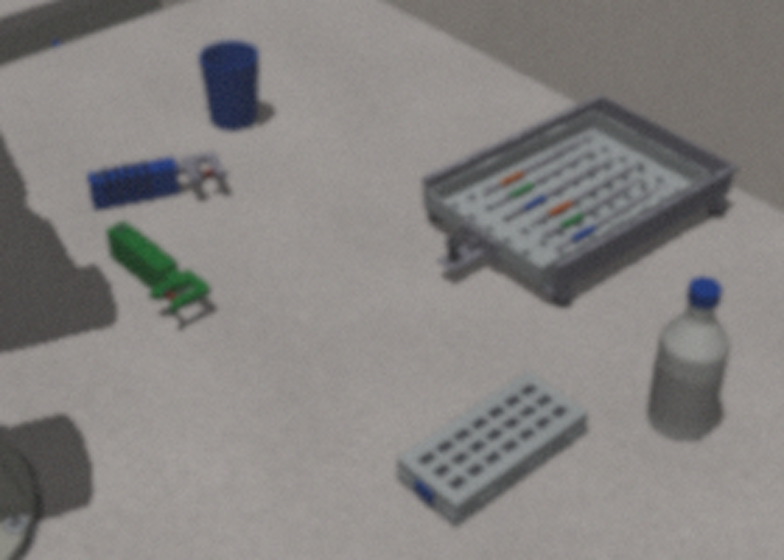

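Look-alikes in the top picture: the blue tool with a steel hook at about (212,228), and the green one at (270,267). The blue handle and steel hook fit the description, so the blue one is meant. The pin is at about (355,169) on the tray's tongue. Next I'll fit the poses and confirm them in enlarged crops.

```bash
cat > fit.py <<'E'
from h import *
from scipy.optimize import minimize
def blue(c,roi):
    hsv=cv2.cvtColor(np.ascontiguousarray(c["img"]),cv2.COLOR_RGB2HSV)
    m=cv2.inRange(hsv,(105,110,25),(130,255,255));o=np.zeros_like(m);x0,y0,x1,y1=roi;o[y0:y1,x0:x1]=m[y0:y1,x0:x1];return o>0
def T(p,P):
    a=p[2];return np.array(P)@np.array([[np.cos(a),np.sin(a),0],[-np.sin(a),np.cos(a),0],[0,0,1]])+[p[0],p[1],0]
BOX=[[x,y,z] for x in(-90,19) for y in(-13,13) for z in(0,44)]
def hull(c,P,S=8):
    m=np.zeros((400*S//4,640*S//4),np.uint8)
def hmask(c,P):
    S=4;q=proj(c,P);q=(q+.5)*S-.5
    m=np.zeros((400*S,640*S),np.uint8);cv2.fillConvexPoly(m,cv2.convexHull(np.round(q*16).astype(np.int32)),255,shift=4)
    return cv2.resize(m,(640,400),interpolation=cv2.INTER_AREA)/255.
def fit(cs,ms,p0,dz=0):
    B=np.array(BOX)+[0,0,dz]
    f=lambda p:sum(np.abs(hmask(c,T(p,B))-m).sum()/m.sum() for c,m in zip(cs,ms))
    b=None
    for da in(-.2,0,.2):
        x0=np.array(p0)+[0,0,da]
        r=minimize(f,x0,method="Nelder-Mead",options=dict(initial_simplex=[x0,x0+[12,0,0],x0+[0,12,0],x0+[0,0,.15]],xatol=.02,fatol=1e-4,maxiter=300))
        if b is None or r.fun<b.fun:b=r
    return b.x,b.fun
HOOK=[[14,18,36],[76,18,36],[76,-40,36],[14,-40,36]]
E
python3 - <<'E'
from fit import *
from station import vision,models
t=vision.read_camera("top");s=vision.read_camera("side")
mt=blue(t,(185,200,230,265));ms=blue(s,(225,170,270,200));print(mt.sum(),ms.sum())
g=onz(t,[[210,231]],22)[0];g=g[:2];print("centre guess",g)
p0=[g[0]+25,g[1],-.4]
for cs,m in(([t],[mt]),([s],[ms]),([t,s],[mt,ms])): print(fit(cs,m,p0))
p,_=fit([t,s],[mt,ms],p0)
print("pin head guess",onz(t,[[355.4,169]],50))
k=models.trace(s,"tray_pin")
def crop(c,x0,y0,x1,y1,f,n,pts=[]):
    im=cv2.resize(c["img"][y0:y1,x0:x1,::-1],None,fx=f,fy=f,interpolation=cv2.INTER_CUBIC)
    for q in pts: 
        cv2.polylines(im,[np.round((proj(c,q)+.5-[x0,y0])*f).astype(int)],True,(0,255,255),1)
    return im
H=T(p,HOOK);top=T(p,[[-90,-13,44],[19,-13,44],[19,13,44],[-90,13,44]])
a=crop(t,185,185,265,265,7,0,[H,top]);b=crop(s,220,165,300,205,7,0,[H,top])
cv2.imwrite("pics/pull.png",np.hstack([a[:,:400],cv2.copyMakeBorder(b[:, :400],0,a.shape[0]-b.shape[0],0,0,cv2.BORDER_CONSTANT)]))
a=crop(t,310,135,410,185,7,0);b=crop(s,340,185,412,225,7,0)
cv2.imwrite("pics/pin.png",np.vstack([a,cv2.copyMakeBorder(b,0,0,0,a.shape[1]-b.shape[1],cv2.BORDER_CONSTANT)])[:600])
E
```

```text
503 259
centre guess [458.41169828 309.86639047]
(array([ 4.79033567e+02,  3.05188577e+02, -3.52042955e-01]), np.float64(0.2674385062175964))
(array([ 4.81340887e+02,  3.09962439e+02, -4.17383817e-01]), np.float64(0.8338557044439396))
(array([ 4.78438068e+02,  3.04499073e+02, -3.79443309e-01]), np.float64(1.1231738345760096))
pin head guess [[638.67737172 -52.07128895  50.        ]]
```

View pics/pull.png

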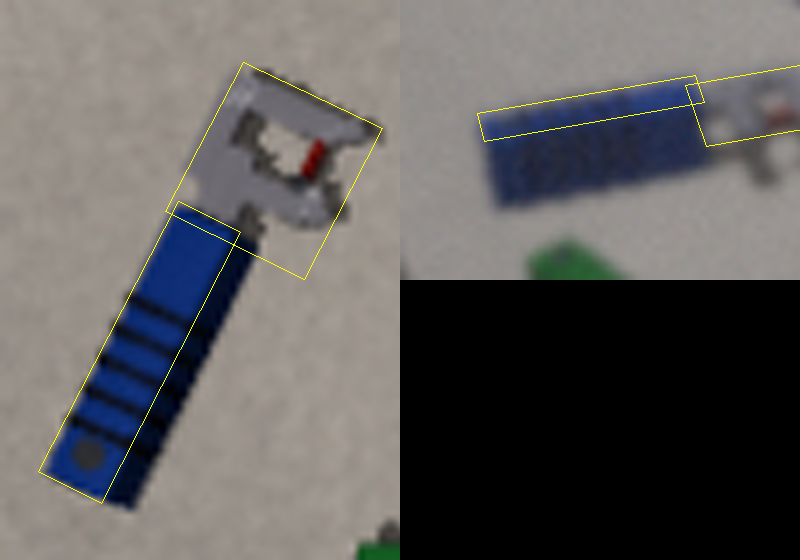

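View pics/pin.png

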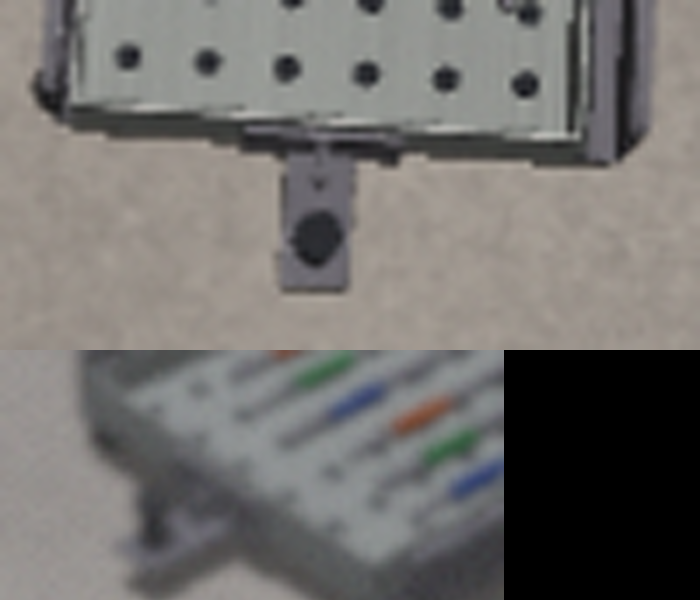

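The top crop confirms the blue handle and steel hook with the red latch, mouth to the right. The pin head is at about (355,168.5) in the top picture. Next I'll refine the puller fit using the dark side as well, and get the tray's yaw from the hole grid.

```bash
sed -i 's/(105,110,25),(130/(100,90,8),(135/' fit.py
python3 - <<'E'
from fit import *
from station import vision,models
t=vision.read_camera("top");s=vision.read_camera("side")
mt=blue(t,(185,200,230,265));ms=blue(s,(225,170,270,200));print(mt.sum(),ms.sum())
p0=[478,304,-.37]
for cs,m in(([t],[mt]),([s],[ms]),([t,s],[mt,ms])): print(fit(cs,m,p0))
g=cv2.cvtColor(t["img"],cv2.COLOR_RGB2GRAY).astype(float)
def cen(x,y,r,th):
    for _ in range(4):
        Y,X=np.mgrid[int(round(y))-r:int(round(y))+r+1,int(round(x))-r:int(round(x))+r+1]
        w=np.clip(th-g[Y,X],0,None);x,y=(w*X).sum()/w.sum(),(w*Y).sum()/w.sum()
    return x,y
row=[cen(310+a/7-.5,135+b/7-.5,3,110) for a,b in((128,57),(207,62),(287,68),(367,73),(446,79),(526,84))]
P=onz(t,row,30);print(P.round(1))
k=np.polyfit(P[:,1],P[:,0],1);print("row yaw",-np.arctan(k[0]))
L=[cen(150+a/2.2-.5,40+b/2.2-.5,2,110) for a,b in((405,52),(392,227),(525,60),(517,236))]
Q=onz(t,L,30);print([np.arctan2(*(Q[i]-Q[i+1])[1::-1]) for i in(0,2)])
h=cen(355,168.7,4,70);print(h,onz(t,[h],50))
# side: pin line
sp=[340+150/7-.5,185+(500-350)/7-.5]; print("side pin mid est",sp,"proj of pin",proj(s,np.r_[onz(t,[h],50)[0][:2],35]),proj(s,np.r_[onz(t,[h],50)[0][:2],50]))
for n in("cup","bottle","cassette_mid"):
  for c,q in((t,"top"),(s,"side")):
    for r in models.trace(c,n)[:1]: print(n,q,onz(c,[r["point"]],40)[0].round())
E
```

```text
545 350
(array([ 4.79050161e+02,  3.05437913e+02, -3.66719714e-01]), np.float64(0.1711099118546501))
(array([ 4.79367890e+02,  3.09761888e+02, -4.14228389e-01]), np.float64(0.3579495798319327))
(array([ 4.79001419e+02,  3.04388680e+02, -3.77637930e-01]), np.float64(0.5463603423020584))
[[ 710.8   22.7   30. ]
 [ 711.    -6.9   30. ]
 [ 710.6  -36.7   30. ]
 [ 710.5  -66.7   30. ]
 [ 710.2  -96.4   30. ]
 [ 709.9 -126.5   30. ]]
row yaw -0.007077448452325539
[np.float64(-0.006363000000564553), np.float64(-0.008398676428695911)]
(np.float64(354.8512396694215), np.float64(168.74690082644628)) [[639.25338763 -50.6359591   50.        ]]
side pin mid est [360.92857142857144, 205.92857142857142] proj of pin [[360.59809005 209.75659781]] [[360.75806751 205.94353292]]
cup top [661. 400.  40.]
cup side [663. 397.  40.]
bottle top [ 672. -375.   40.]
bottle side [ 690. -346.   40.]
cassette_mid top [465. 302.  40.]
cassette_mid side [ 457. -310.   40.]
```

```bash
cat >> h.py <<'E'
def rel(st,target,yawx):
    """units for target TCP (mm) with the tool's y axis at yawx+90deg (puller yaw), measured state"""
    M=R.from_rotvec(st["eef_rot"]).as_matrix()
    d=(np.array(target)-st["ee_pos"])@M/40
    y=np.arctan2(M[1,1],M[0,1]);t=-(yawx+np.pi/2-y);t=(t+np.pi/2)%np.pi-np.pi/2
    return d.round(3),round(np.degrees(t)/6,3)
E
python3 - <<'E'
from h import *
from station import ctrl
print(rel(ctrl.get_state(),[479,305,110],-.37))
E
```

```text
(array([-9.146, -4.766,  2.614]), np.float64(0.632))
```

Call:
arm_command:
  rows:
    - [0,-1.2,-0.6,0.3,0.1]
    - [0,-2.3,-1.2,0.6,0.2]
    - [0,-3.4,-1.8,0.9,0.3]
    - [0,-4.5,-2.4,1.2,0.4]
    - [0,-5.7,-3.0,1.6,0.5]
    - [0,-6.9,-3.6,1.95,0.63]
    - [0,-8.0,-4.2,2.3,0.63]
    - [0,-9.15,-4.77,2.6,0.63]
  grip_force: 50

```text
time_s: 2.15
ee_pos: [462.4, 320.7, 116.4]
eef_rot: [0.577, 3.088, 0.0]
ft_force: [0.8, 0.8, 1.2]
opening: 0.999
grip_force: 0.0
```

Call:
arm_command:
  rows:
    - [0,0,0,0,0]
    - [0,0,0,0,0]
    - [0,0,0,0,0]

```text
time_s: 2.45
ee_pos: [460.9, 322.9, 117.0]
eef_rot: [-0.577, -3.088, -0.001]
ft_force: [-0.2, 0.4, -0.0]
opening: 1.0
grip_force: 0.0
```

Run:
```python
from h import *
from station import ctrl
s=ctrl.get_state();print(s["time_s"],s["ee_pos"],rel(s,[479,305,5.5],-.37))
```

```text
2.45 [460.85705177 322.92877538 116.99708244] (array([-0.585, -0.255,  2.787]), np.float64(0.003))
```

Call:
arm_command:
  rows:
    - [0,-0.3,-0.13,0.3,0]
    - [0,-0.585,-0.255,0.8,0]
    - [0,-0.585,-0.255,1.3,0]
    - [0,-0.585,-0.255,1.8,0]
    - [0,-0.585,-0.255,2.2,0]
    - [0,-0.585,-0.255,2.5,0]
    - [0,-0.585,-0.255,2.76,0]
    - [0,-0.585,-0.255,2.76,0]

```text
time_s: 3.25
ee_pos: [478.5, 304.1, 5.1]
eef_rot: [-0.576, -3.087, 0.002]
ft_force: [0.7, -0.4, 0.4]
opening: 0.999
grip_force: 0.0
```

Call:
arm_command:
  rows:
    - [120,0,0,0,0]
    - [150,0,0,0,0]
    - [180,0,0,0,0]
    - [200,0,0,0,0]
    - [220,0,0,0,0]
    - [220,0,0,0,0]
    - [220,0,0,0,0]
    - [220,0,0,0,0]
  grip_force: 50

```text
time_s: 4.05
ee_pos: [479.3, 304.3, 6.3]
eef_rot: [-0.577, -3.088, 0.0]
ft_force: [0.2, -0.6, -0.1]
opening: 0.324
grip_force: 0.0
```

Call:
arm_command:
  rows:
    - [230,0,0,0,0]
    - [230,0,0,0,0]
    - [230,0,0,0,0]
    - [230,0,0,0,0]
    - [230,0,0,-0.3,0]
    - [230,0,0,-0.7,0]
    - [230,0,0,-1.1,0]
    - [230,0,0,-1.5,0]
  grip_force: 50

```text
time_s: 4.85
ee_pos: [479.1, 304.1, 67.5]
eef_rot: [-0.578, -3.088, 0.0]
ft_force: [0.4, -0.3, -2.5]
opening: 0.283
grip_force: 50.0
```

Run:
```python
from h import *
from station import ctrl
s=ctrl.get_state();print(s["time_s"],s["ee_pos"],s["opening"],s["grip_force"],s["ft_force"],rel(s,[585.7,20,66],-.007))
```

```text
4.85 [479.10026872 304.14470434  67.47114794] 0.28269061427765274 49.969096183776855 [ 0.39796225 -0.27901716 -2.51478029] (array([-5.052, -5.66 ,  0.038]), np.float64(-3.465))
```

Call:
arm_command:
  rows:
    - [230,-0.4,-0.5,0,-0.3]
    - [230,-1.0,-1.1,0,-0.7]
    - [230,-1.7,-1.9,0,-1.2]
    - [230,-2.5,-2.8,0,-1.7]
    - [230,-3.3,-3.7,0,-2.3]
    - [230,-4.1,-4.6,0,-2.8]
    - [230,-4.7,-5.3,0,-3.2]
    - [230,-5.05,-5.66,0,-3.46]

```text
time_s: 5.65
ee_pos: [586.5, 17.2, 67.1]
eef_rot: [0.012, 3.141, -0.001]
ft_force: [-0.0, 0.4, -2.0]
opening: 0.276
grip_force: 50.0
```

Call:
arm_command:
  rows:
    - [230,0,0,0,0]
    - [230,0,0,0,0]
    - [230,0,0,0,0]

```text
time_s: 5.95
ee_pos: [585.3, 21.1, 66.5]
eef_rot: [-0.012, -3.141, -0.0]
ft_force: [0.6, 0.4, -2.5]
opening: 0.276
grip_force: 50.0
```

Run:
```python
from h import *
from station import ctrl
s=ctrl.get_state();print(s["time_s"],s["ee_pos"],s["opening"],s["grip_force"],s["ft_force"],rel(s,[585.7,20,9.5],-.007))
```

```text
5.95 [585.27927682  21.10684251  66.50463185] 0.27642654279870293 49.96914982795715 [ 0.61024375  0.36165995 -2.45148133] (array([-0.012, -0.028,  1.425]), np.float64(-0.003))
```

Call:
arm_command:
  rows:
    - [230,0,0,0.3,0]
    - [230,0,0,0.7,0]
    - [230,0,0,1.1,0]
    - [230,0,0,1.3,0]
    - [230,0,0,1.41,0]
    - [230,0,0,1.41,0]
    - [230,0,0,1.41,0]

```text
time_s: 6.65
ee_pos: [586.2, 20.4, 10.3]
eef_rot: [0.011, 3.141, 0.0]
ft_force: [0.5, 0.6, -2.1]
opening: 0.282
grip_force: 50.0
```

Run:
```python
from fit import *
from station import vision,ctrl
s=ctrl.get_state();print(s["time_s"],s["ee_pos"],s["ft_force"])
t=vision.read_camera("top");c=vision.read_camera("side")
th=np.arctan2(*R.from_rotvec(s["eef_rot"]).as_matrix()[1::-1,1])-np.pi/2
e=s["ee_pos"];p=[e[0],e[1],th if abs(th)<1 else th+np.pi];print(p)
def crop(c,x0,y0,x1,y1,f,pts):
    im=cv2.resize(c["img"][y0:y1,x0:x1,::-1],None,fx=f,fy=f,interpolation=cv2.INTER_CUBIC)
    for q in pts: cv2.polylines(im,[np.round((proj(c,q)+.5-[x0,y0])*f).astype(int)],True,(0,255,255),1)
    return im
H=T(p,np.array(HOOK)+[0,0,4])
an=np.linspace(0,6.28,20);pin=np.c_[639.25+9*np.cos(an),-50.6+9*np.sin(an),50+0*an]
print(proj(t,H).round(),proj(c,H).round())
a=crop(t,300,145,400,215,7,[H,pin]);b=crop(c,310,180,390,230,7,[H,pin])
cv2.imwrite("pics/st1.png",a);cv2.imwrite("pics/st2.png",b)
```

```text
6.65 [586.15867311  20.43187502  10.28500737] [ 0.49350416  0.58750701 -2.10578846]
[np.float64(586.1586731068189), np.float64(20.43187502497721), np.float64(-0.007218906319916396)]
[[319. 182.]
 [321. 159.]
 [343. 161.]
 [342. 184.]] [[333. 200.]
 [348. 193.]
 [359. 201.]
 [345. 209.]]
```

View pics/st1.png

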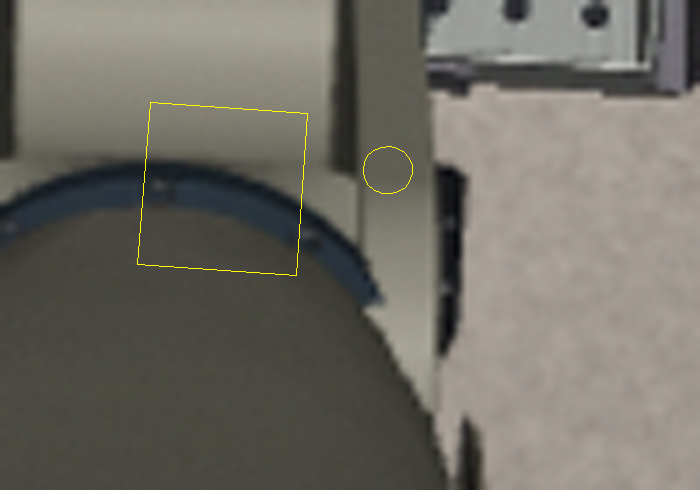

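View pics/st2.png

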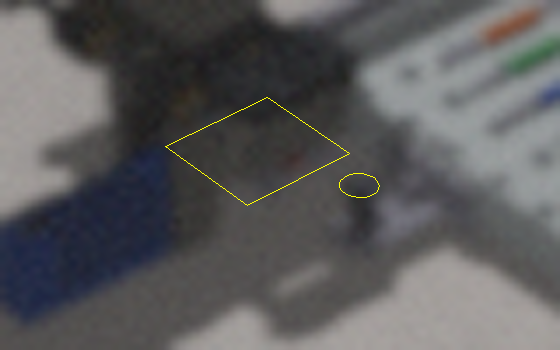

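The top view is blocked by the wrist. The side view shows the hook in shadow just beside the pin, with the red latch at about (351,203). I'll average side frames to check the hook's and pin's relative x.

Run:
```python
from fit import *
from station import vision,ctrl
F=[vision.read_camera("side") for _ in range(10)];c=F[0]
I=np.mean([f["img"].astype(float) for f in F],0);np.save("avg.npy",I)
p=[586.0,20.5,-.0072];L=np.array([0,0,4.])
H=T(p,np.array(HOOK)+L);lat=T(p,[[54,-24,36]]);print("latch proj",proj(c,lat))
x0,y0=325,185
im=cv2.resize(np.clip((I-20)*1.8,0,255).astype(np.uint8)[y0:y0+40,x0:x0+60,::-1],None,fx=13,fy=13,interpolation=cv2.INTER_CUBIC)
an=np.linspace(0,6.28,20)
D=lambda q:cv2.polylines(im,[np.round((proj(c,q)+.5-[x0,y0])*13).astype(int)],True,(0,255,255),1)
D(H);D(np.c_[639.25+9*np.cos(an),-50.6+9*np.sin(an),50+0*an])
D(T(p,np.array([[19,-13,0],[19,13,0],[19,13,44],[19,-13,44]])+L))
D(T(p,np.array([[54,-40,36],[54,0,36]])+L))
cv2.imwrite("pics/st3.png",im)
r=I[...,0]-I[...,1:].max(2);Y,X=np.mgrid[195:211,340:362];w=np.clip(r[195:211,340:362]-8,0,None);print("red",w.sum(),(w*X).sum()/w.sum(),(w*Y).sum()/w.sum())
c["img"]=I.astype(np.uint8);m=blue(c,(285,190,340,240));print(m.sum(),fit([c],[m],p,4))
```

```text
latch proj [[350.89639301 202.68261373]]
red 11.499999999999986 351.53043478260867 202.60869565217394
317 (array([5.72634227e+02, 3.22775114e+01, 3.83694279e-01]), np.float64(0.5183521989237335))
```

View pics/st3.png

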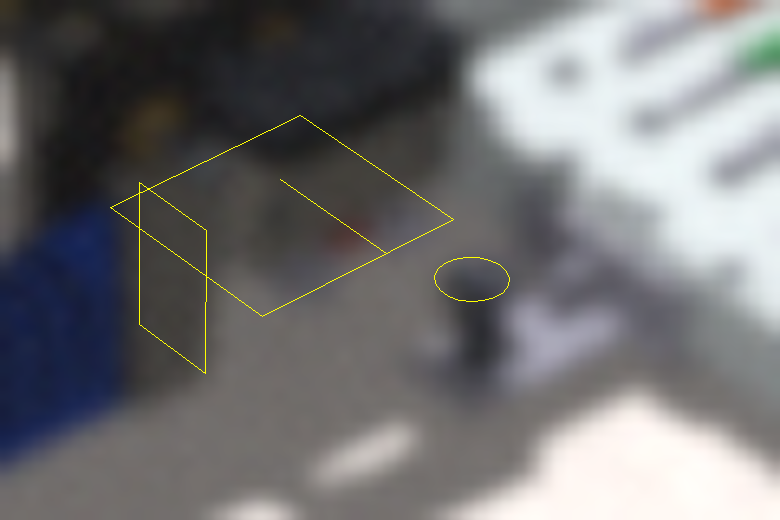

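Call:
arm_command:
  rows:
    - [230,0.01,-0.1,0,0]
    - [230,0.01,-0.2,0,0]
    - [230,0.01,-0.3,0,0]
    - [230,0.01,-0.4,0,0]
    - [230,0.01,-0.48,0,0]
    - [230,0.01,-0.54,0,0]
    - [230,0.01,-0.58,0,0]
    - [230,0.01,-0.62,0,0]

```text
time_s: 8.05
ee_pos: [585.3, -4.7, 10.0]
eef_rot: [-0.012, -3.142, -0.0]
ft_force: [-0.3, 0.3, -2.3]
opening: 0.28
grip_force: 50.0
```

Call:
arm_command:
  rows:
    - [230,0,-0.04,0,0]
    - [230,0,-0.08,0,0]
    - [230,0,-0.12,0,0]
    - [230,0,-0.16,0,0]
    - [230,0,-0.2,0,0]
    - [230,0,-0.24,0,0]
    - [230,0,-0.28,0,0]
    - [230,0,-0.32,0,0]

```text
time_s: 8.85
ee_pos: [585.2, -17.5, 10.0]
eef_rot: [0.012, 3.142, -0.0]
ft_force: [-0.2, -0.2, -1.9]
opening: 0.278
grip_force: 50.0
```

Call:
arm_command:
  rows:
    - [230,0,-0.035,0,0]
    - [230,0,-0.07,0,0]
    - [230,0,-0.105,0,0]
    - [230,0,-0.14,0,0]
    - [230,0,-0.175,0,0]

```text
time_s: 9.35
ee_pos: [585.1, -24.4, 10.0]
eef_rot: [-0.012, -3.142, -0.0]
ft_force: [1.2, 1.9, -2.3]
opening: 0.281
grip_force: 50.0
```

Call:
arm_command:
  rows:
    - [230,0,-0.035,0,0]
    - [230,0,-0.07,0,0]
    - [230,0,-0.105,0,0]
    - [230,0,-0.14,0,0]
    - [230,0,-0.175,0,0]

```text
time_s: 9.85
ee_pos: [585.1, -31.5, 9.9]
eef_rot: [0.012, 3.142, -0.0]
ft_force: [0.1, 1.7, -2.0]
opening: 0.28
grip_force: 50.0
```

Call:
arm_command:
  rows:
    - [230,0,-0.035,0,0]
    - [230,0,-0.07,0,0]
    - [230,0,-0.105,0,0]
    - [230,0,-0.14,0,0]
    - [230,0,-0.175,0,0]

```text
time_s: 10.35
ee_pos: [585.8, -37.4, 10.1]
eef_rot: [0.011, 3.14, 0.002]
ft_force: [2.9, 11.5, -3.6]
opening: 0.283
grip_force: 50.1
```

Call:
arm_command:
  rows:
    - [230,0,0.03,0,0]
    - [230,0,0.06,0,0]
    - [230,0,0.06,0,0]

```text
time_s: 10.65
ee_pos: [585.6, -35.9, 10.1]
eef_rot: [0.011, 3.141, -0.0]
ft_force: [2.5, 2.2, -2.8]
opening: 0.278
grip_force: 50.0
```

Run:
```python
from fit import *
from station import vision,ctrl
F=[vision.read_camera("side") for _ in range(8)];c=F[0]
s=ctrl.get_state();print(s["ee_pos"],s["ft_force"],s["torque"],s["eef_rot"],s["time_s"])
I=np.mean([f["img"].astype(float) for f in F],0)
p=[s["ee_pos"][0],s["ee_pos"][1],-.0072];L=np.array([0,0,4.])
x0,y0=325,185
im=cv2.resize(np.clip((I-20)*1.8,0,255).astype(np.uint8)[y0:y0+40,x0:x0+60,::-1],None,fx=13,fy=13,interpolation=cv2.INTER_CUBIC)
raw=im.copy()
D=lambda q:cv2.polylines(im,[np.round((proj(c,q)+.5-[x0,y0])*13).astype(int)],True,(0,255,255),1)
D(T(p,np.array(HOOK)+L));D(T(p,np.array([[54,-40,36],[54,0,36]])+L))
an=np.linspace(0,6.28,20);D(np.c_[639.25+9*np.cos(an),-50.6+9*np.sin(an),50+0*an])
cv2.imwrite("pics/st4.png",im)
r=I[...,0]-I[...,1:].max(2);Y,X=np.mgrid[195:222,345:372];w=np.clip(r[195:222,345:372]-8,0,None);print("red",w.sum(),(w*X).sum()/w.sum(),(w*Y).sum()/w.sum(),proj(c,T(p,[[54,-24,36]])))
```

```text
[585.35075575 -35.9858675   10.10739605] [ 2.64986046  2.73458272 -0.95232968] [ 0.4516201  -0.51445909  0.19977525] [ 1.17017527e-02  3.14100577e+00 -1.51714380e-06] 11.05
red 0.0 nan nan [[362.69224225 210.95521192]]<stdin>:14: RuntimeWarning: invalid value encountered in scalar divide
```

View pics/st4.png

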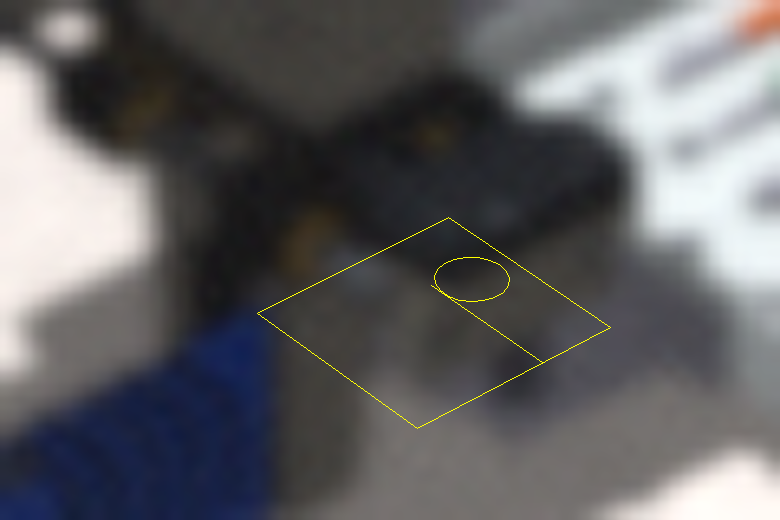

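```bash
cat > tray.py <<'E'
from fit import *
def traypose(c):
    """shift (mm, world xy) of the tray since the start, by matching instrument patches"""
    a=cv2.imread("pics/top0.png")[:,:,::-1];o=[]
    S=4;B=cv2.resize(np.ascontiguousarray(c["img"]),None,fx=S,fy=S,interpolation=cv2.INTER_CUBIC)
    for(x0,y0,x1,y1)in((330,60,352,90),(352,60,372,90),(372,60,390,90),(372,90,388,120),(340,95,368,128),(372,118,388,138),(330,118,352,138)):
        t=cv2.resize(np.ascontiguousarray(a[y0:y1,x0:x1]),None,fx=S,fy=S,interpolation=cv2.INTER_CUBIC)
        X0,Y0,X1,Y1=[S*v for v in(x0-14,max(0,y0-8),x1+14,y1+60)]
        r=cv2.matchTemplate(B[Y0:Y1,X0:X1],t,cv2.TM_CCOEFF_NORMED);_,v,_,l=cv2.minMaxLoc(r)
        n=np.array([X0+l[0],Y0+l[1]])/S
        m=np.array([(x1-x0)/2,(y1-y0)/2]);A,Bb=onz(c,[m+[x0,y0],m+n],30);o.append((v,*(Bb-A)[:2]))
    return np.array(o).round(2)
E
python3 - <<'E'
from tray import *
from station import vision,ctrl
c=vision.read_camera("top");print(traypose(c))
s=vision.read_camera("side");
for q in((525,355),(525,370)): print(onz(s,[[325+q[0]/13-.5,185+q[1]/13-.5]],50))
E
```

```text
[[  0.86  -0.48 -15.08]
 [  0.92  -0.42 -15.09]
 [  0.95  -0.37 -15.13]
 [  0.94  -0.32 -15.53]
 [  0.94   0.34 -15.39]
 [  0.73   0.38 -15.31]
 [  0.58   1.02 -15.2 ]]
[[628.60175772 -81.01070311  50.        ]]
[[624.63978835 -85.26955753  50.        ]]
```

Call:
arm_command:
  rows:
    - [230,-0.02,0,0,0]
    - [230,-0.04,0,0,0]
    - [230,-0.04,0,0,0]

```text
time_s: 11.45
ee_pos: [585.7, -36.0, 9.6]
eef_rot: [-0.012, -3.14, 0.0]
ft_force: [-0.9, 1.7, -1.5]
opening: 0.282
grip_force: 50.0
```

Call:
arm_command:
  rows:
    - [230,-0.02,0,0,0]
    - [230,-0.04,0,0,0]
    - [230,-0.04,0,0,0]

```text
time_s: 11.75
ee_pos: [587.8, -36.0, 9.7]
eef_rot: [-0.012, -3.141, -0.0]
ft_force: [-1.4, 1.4, -3.7]
opening: 0.28
grip_force: 50.0
```

Call:
arm_command:
  rows:
    - [230,0.03,0,0,0]
    - [230,0.03,-0.02,0,0]
    - [230,0.03,-0.04,0,0]
    - [230,0.03,-0.06,0,0]

```text
time_s: 12.15
ee_pos: [587.3, -38.4, 10.1]
eef_rot: [0.012, 3.141, 0.0]
ft_force: [0.2, 1.4, -3.2]
opening: 0.28
grip_force: 50.0
```

Call:
arm_command:
  rows:
    - [230,0,-0.02,0,0]
    - [230,0,-0.04,0,0]
    - [230,0,-0.06,0,0]

```text
time_s: 12.45
ee_pos: [587.0, -40.8, 10.0]
eef_rot: [-0.012, -3.142, -0.0]
ft_force: [-0.7, 3.4, -2.0]
opening: 0.28
grip_force: 50.0
```

Free of the wall now, so only the latch force remains. I'll keep advancing in small steps.

Call:
arm_command:
  rows:
    - [230,0,-0.025,0,0]
    - [230,0,-0.05,0,0]
    - [230,0,-0.075,0,0]

```text
time_s: 12.75
ee_pos: [586.7, -43.8, 9.9]
eef_rot: [-0.012, -3.141, -0.0]
ft_force: [-0.9, 4.2, -2.8]
opening: 0.283
grip_force: 50.0
```

Call:
arm_command:
  rows:
    - [230,0,-0.025,0,0]
    - [230,0,-0.05,0,0]
    - [230,0,-0.075,0,0]

```text
time_s: 13.05
ee_pos: [586.7, -46.9, 9.9]
eef_rot: [-0.012, -3.141, 0.0]
ft_force: [-1.4, 3.2, -2.3]
opening: 0.279
grip_force: 50.0
```

Run:
```python
from tray import *
from station import vision,ctrl
c=vision.read_camera("top");d=traypose(c);print(d);m=np.median(d[:,1:],0);s=ctrl.get_state();print(s["time_s"],s["ee_pos"],s["ft_force"],"dist to seat",(s["ee_pos"][1]-.4)-(-50.6+m[1]),"x", 639.25+m[0]-s["ee_pos"][0]-54)
```

```text
[[  0.86  -0.48 -15.08]
 [  0.92  -0.42 -15.09]
 [  0.95  -0.37 -15.13]
 [  0.94  -1.04 -15.56]
 [  0.92   0.34 -15.39]
 [  0.69  -0.37 -14.67]
 [  0.57  23.65 -15.29]]
13.1 [586.74875887 -47.02050579   9.85991366] [-1.92220661  3.41649243 -2.1553623 ] dist to seat 18.309494210453984 x -1.868758872069293
```

Call:
arm_command:
  rows:
    - [230,0.01,-0.03,0,0]
    - [230,0.01,-0.06,0,0]
    - [230,0.01,-0.09,0,0]
    - [230,0.01,-0.12,0,0]

```text
time_s: 13.5
ee_pos: [586.7, -51.7, 10.0]
eef_rot: [0.012, 3.141, -0.0]
ft_force: [-0.3, 2.3, -2.2]
opening: 0.281
grip_force: 50.0
```

Call:
arm_command:
  rows:
    - [230,0,-0.03,0,0]
    - [230,0,-0.06,0,0]
    - [230,0,-0.09,0,0]
    - [230,0,-0.12,0,0]

```text
time_s: 13.9
ee_pos: [586.6, -56.5, 10.0]
eef_rot: [0.012, 3.141, -0.0]
ft_force: [0.3, 1.7, -2.0]
opening: 0.28
grip_force: 50.0
```

Call:
arm_command:
  rows:
    - [230,0,-0.025,0,0]
    - [230,0,-0.05,0,0]
    - [230,0,-0.075,0,0]

```text
time_s: 14.2
ee_pos: [586.6, -59.5, 10.0]
eef_rot: [0.012, 3.141, -0.0]
ft_force: [0.3, 2.3, -2.1]
opening: 0.283
grip_force: 50.0
```

About 5.8 mm to go. I'll use small steps and watch for contact with the slot's bottom.

Call:
arm_command:
  rows:
    - [230,0,-0.025,0,0]
    - [230,0,-0.05,0,0]
    - [230,0,-0.075,0,0]

```text
time_s: 14.5
ee_pos: [586.6, -62.5, 10.0]
eef_rot: [0.012, 3.141, -0.0]
ft_force: [0.8, 0.8, -2.7]
opening: 0.283
grip_force: 50.0
```

Call:
arm_command:
  rows:
    - [230,0,-0.02,0,0]
    - [230,0,-0.04,0,0]

```text
time_s: 14.7
ee_pos: [586.6, -64.1, 10.0]
eef_rot: [0.012, 3.141, -0.0]
ft_force: [0.9, -0.3, -1.6]
opening: 0.279
grip_force: 50.0
```

Call:
arm_command:
  rows:
    - [230,0,-0.015,0,0]
    - [230,0,-0.03,0,0]

```text
time_s: 14.9
ee_pos: [586.6, -65.3, 10.0]
eef_rot: [0.012, 3.141, -0.0]
ft_force: [2.3, 1.7, -2.0]
opening: 0.279
grip_force: 50.0
```

Call:
arm_command:
  rows:
    - [230,0,-0.015,0,0]
    - [230,0,-0.015,0,0]

```text
time_s: 15.1
ee_pos: [586.6, -65.9, 10.0]
eef_rot: [0.012, 3.141, -0.0]
ft_force: [2.2, 0.7, -2.9]
opening: 0.279
grip_force: 50.0
```

Call:
arm_command:
  rows:
    - [230,0,-0.015,0,0]
    - [230,0,-0.02,0,0]

```text
time_s: 15.3
ee_pos: [586.6, -66.5, 10.0]
eef_rot: [0.012, 3.141, 0.0]
ft_force: [2.8, 1.7, -3.1]
opening: 0.28
grip_force: 50.0
```

Call:
arm_command:
  rows:
    - [230,0,-0.015,0,0]
    - [230,0,-0.02,0,0]

```text
time_s: 15.5
ee_pos: [586.6, -66.9, 10.0]
eef_rot: [0.011, 3.141, 0.001]
ft_force: [2.8, 5.2, -2.0]
opening: 0.281
grip_force: 50.0
```

Call:
arm_command:
  rows:
    - [230,0,-0.008,0,0]
    - [230,0,-0.012,0,0]
    - [230,0,-0.012,0,0]

```text
time_s: 15.8
ee_pos: [586.6, -67.0, 10.0]
eef_rot: [0.011, 3.141, 0.001]
ft_force: [2.2, 6.5, -2.3]
opening: 0.281
grip_force: 50.0
```

Call:
arm_command:
  rows:
    - [230,0.02,0.05,0,0]
    - [230,0.02,0.1,0,0]
    - [230,0.02,0.15,0,0]
    - [230,0.02,0.2,0,0]
    - [230,0.02,0.25,0,0]
    - [230,0.02,0.29,0,0]
    - [230,0.02,0.33,0,0]

```text
time_s: 16.5
ee_pos: [585.8, -54.6, 10.0]
eef_rot: [0.012, 3.141, -0.0]
ft_force: [2.6, -0.4, -2.5]
opening: 0.276
grip_force: 50.0
```

Call:
arm_command:
  rows:
    - [230,0,0.04,0,0]
    - [230,0,0.08,0,0]
    - [230,0,0.12,0,0]
    - [230,0,0.16,0,0]
    - [230,0,0.2,0,0]

```text
time_s: 17.0
ee_pos: [585.7, -46.6, 9.9]
eef_rot: [-0.012, -3.141, 0.0]
ft_force: [3.1, -2.8, -1.6]
opening: 0.278
grip_force: 50.0
```

Run:
```python
from tray import *
from station import vision,ctrl
c=vision.read_camera("top");d=traypose(c);print(d);s=ctrl.get_state();print(s["time_s"],s["ee_pos"],s["ft_force"])
```

```text
[[ 0.93 -1.69  2.64]
 [ 0.95 -0.95  2.7 ]
 [ 0.95 -1.71  2.69]
 [ 0.97 -1.64  2.64]
 [ 0.93 -0.18  2.67]
 [ 0.72 -0.94  3.29]
 [ 0.54 22.45  2.64]]
17.05 [585.67978565 -46.36361019   9.89216902] [ 2.88061212 -0.43555604 -2.22269738]
```

Call:
arm_command:
  rows:
    - [230,-0.02,0.03,0,0]
    - [230,-0.02,0.06,0,0]
    - [230,-0.02,0.09,0,0]
    - [230,-0.02,0.12,0,0]
    - [230,-0.02,0.15,0,0]
    - [230,-0.02,0.18,0,0]
    - [230,-0.02,0.21,0,0]
    - [230,-0.02,0.24,0,0]

```text
time_s: 17.85
ee_pos: [586.6, -36.9, 9.9]
eef_rot: [-0.012, -3.141, -0.0]
ft_force: [-0.5, -0.5, -2.8]
opening: 0.283
grip_force: 50.0
```

Call:
arm_command:
  rows:
    - [230,0,0.02,0,0]
    - [230,0,0.04,0,0]
    - [230,0,0.04,0,0]

```text
time_s: 18.15
ee_pos: [586.7, -35.4, 10.0]
eef_rot: [0.012, 3.142, 0.0]
ft_force: [0.2, -0.3, -2.4]
opening: 0.281
grip_force: 50.0
```

Call:
arm_command:
  rows:
    - [230,0,0.02,0,0]
    - [230,0,0.03,0,0]
    - [230,0,0.03,0,0]

```text
time_s: 18.45
ee_pos: [586.7, -34.2, 10.0]
eef_rot: [-0.012, -3.142, 0.0]
ft_force: [0.5, -0.2, -2.0]
opening: 0.281
grip_force: 50.0
```

Call:
arm_command:
  rows:
    - [230,0,0.015,0,0]
    - [230,0,0.03,0,0]
    - [230,0,0.03,0,0]

```text
time_s: 18.75
ee_pos: [586.7, -33.0, 10.0]
eef_rot: [-0.012, -3.142, -0.0]
ft_force: [-0.4, -0.1, -2.2]
opening: 0.282
grip_force: 50.0
```

Call:
arm_command:
  rows:
    - [230,0,0.01,0,0]
    - [230,0,0.02,0,0]
    - [230,0,0.02,0,0]

```text
time_s: 19.05
ee_pos: [586.7, -32.3, 10.0]
eef_rot: [0.012, 3.142, -0.0]
ft_force: [-0.2, -1.1, -2.6]
opening: 0.278
grip_force: 50.0
```

Call:
arm_command:
  rows:
    - [230,0,0.01,0,0]
    - [230,0,0.02,0,0]
    - [230,0,0.02,0,0]

```text
time_s: 19.35
ee_pos: [586.7, -31.9, 10.0]
eef_rot: [0.012, 3.141, -0.001]
ft_force: [-0.2, -4.2, -2.2]
opening: 0.279
grip_force: 50.0
```

Stiff after about 16 mm of float, so the latch is shut. I'll return to mid-float and start the draw.

Call:
arm_command:
  rows:
    - [230,0,-0.06,0,0]
    - [230,0,-0.12,0,0]
    - [230,0,-0.18,0,0]
    - [230,0,-0.22,0,0]
    - [230,0.03,-0.22,0,0]
    - [230,0.06,-0.22,0,0]
    - [230,0.09,-0.22,0,0]
    - [230,0.12,-0.22,0,0]

```text
time_s: 20.15
ee_pos: [582.2, -40.3, 10.1]
eef_rot: [0.012, 3.141, -0.0]
ft_force: [2.1, -1.6, -2.9]
opening: 0.278
grip_force: 50.0
```

Call:
arm_command:
  rows:
    - [230,0.04,0,0,0]
    - [230,0.08,0,0,0]
    - [230,0.12,0,0,0]
    - [230,0.16,0,0,0]
    - [230,0.2,0,0,0]
    - [230,0.24,0,0,0]
    - [230,0.28,0,0,0]
    - [230,0.32,0,0,0]

```text
time_s: 20.95
ee_pos: [569.0, -40.1, 10.0]
eef_rot: [0.012, 3.141, 0.0]
ft_force: [3.1, -1.8, -1.4]
opening: 0.281
grip_force: 50.0
```

Run:
```python
from tray import *
from station import vision,ctrl
c=vision.read_camera("top");d=traypose(c);print(d);s=ctrl.get_state();print(s["time_s"],s["ee_pos"],s["ft_force"])
```

```text
[[  0.86 -47.14   2.71]
 [  0.9  -18.26   3.26]
 [  0.94 -18.26   2.79]
 [  0.94 -18.25   2.68]
 [  0.94 -18.09   3.08]
 [  0.77 -17.14   3.98]
 [  0.66  10.36   3.26]]
21.0 [568.57695902 -40.07656812   9.96152343] [ 2.9995435  -1.02542815 -1.72153656]
```

The tray follows: drawn 18 mm. Carrying on at about 2 cm/s.

Call:
arm_command:
  rows:
    - [230,0.05,0,0,0]
    - [230,0.1,0,0,0]
    - [230,0.15,0,0,0]
    - [230,0.2,0,0,0]
    - [230,0.25,0,0,0]
    - [230,0.3,0,0,0]
    - [230,0.35,0,0,0]
    - [230,0.4,0,0,0]

```text
time_s: 21.8
ee_pos: [552.8, -40.0, 10.0]
eef_rot: [0.012, 3.142, 0.0]
ft_force: [2.8, -0.7, -1.4]
opening: 0.283
grip_force: 50.0
```

Call:
arm_command:
  rows:
    - [230,0.05,0,0,0]
    - [230,0.1,0,0,0]
    - [230,0.15,0,0,0]
    - [230,0.2,0,0,0]
    - [230,0.25,0,0,0]
    - [230,0.3,0,0,0]
    - [230,0.35,0,0,0]
    - [230,0.4,0,0,0]

```text
time_s: 22.6
ee_pos: [536.9, -39.9, 10.0]
eef_rot: [0.012, 3.142, 0.0]
ft_force: [3.1, -0.4, -2.1]
opening: 0.281
grip_force: 50.0
```

Call:
arm_command:
  rows:
    - [230,0.05,0,0,0]
    - [230,0.1,0,0,0]
    - [230,0.15,0,0,0]
    - [230,0.2,0,0,0]
    - [230,0.25,0,0,0]
    - [230,0.3,0,0,0]
    - [230,0.35,0,0,0]
    - [230,0.4,0,0,0]

```text
time_s: 23.4
ee_pos: [520.8, -39.8, 9.9]
eef_rot: [-0.012, -3.142, -0.0]
ft_force: [4.3, -0.1, -1.9]
opening: 0.277
grip_force: 50.0
```

Call:
arm_command:
  rows:
    - [230,0.04,0,0,0]
    - [230,0.08,0,0,0]
    - [230,0.12,0,0,0]
    - [230,0.16,0,0,0]
    - [230,0.2,0,0,0]
    - [230,0.24,0,0,0]

```text
time_s: 24.0
ee_pos: [511.3, -39.7, 9.9]
eef_rot: [0.012, 3.142, 0.0]
ft_force: [3.8, -0.1, -1.9]
opening: 0.28
grip_force: 50.0
```

Run:
```python
from tray import *
from station import vision,ctrl
c=vision.read_camera("top");d=traypose(c);print(d);s=ctrl.get_state();print(s["time_s"],s["ee_pos"],s["ft_force"])
```

```text
[[  0.96 -75.05   3.76]
 [  0.93 -75.15   3.97]
 [  0.89 -75.22   3.43]
 [  0.93 -75.89   3.77]
 [  0.96 -75.84   3.34]
 [  0.95 -75.98   4.22]
 [  0.73 -74.41   3.5 ]]
24.05 [510.94878424 -39.64664874   9.91097551] [ 1.04658518  0.1649591  -1.3094453 ]
```

Call:
arm_command:
  rows:
    - [230,0.04,0,0,0]
    - [230,0.08,0,0,0]
    - [230,0.12,0,0,0]
    - [230,0.15,0,0,0]
    - [230,0.18,0,0,0]
    - [230,0.21,0,0,0]
    - [230,0.24,0,0,0]
    - [230,0.26,0,0,0]

```text
time_s: 24.85
ee_pos: [500.9, -39.6, 10.0]
eef_rot: [-0.012, -3.142, 0.0]
ft_force: [2.4, -0.3, -1.6]
opening: 0.278
grip_force: 50.0
```

Call:
arm_command:
  rows:
    - [230,0.02,0,0,0]
    - [230,0.04,0,0,0]
    - [230,0.06,0,0,0]

```text
time_s: 25.15
ee_pos: [498.6, -39.6, 9.9]
eef_rot: [-0.012, -3.142, 0.0]
ft_force: [3.0, 0.0, -1.6]
opening: 0.277
grip_force: 50.0
```

Call:
arm_command:
  rows:
    - [230,0.02,0,0,0]
    - [230,0.04,0,0,0]

```text
time_s: 25.35
ee_pos: [497.0, -39.6, 10.0]
eef_rot: [0.012, 3.142, 0.0]
ft_force: [3.2, 0.4, -2.2]
opening: 0.278
grip_force: 50.0
```

Call:
arm_command:
  rows:
    - [230,0.02,0,0,0]
    - [230,0.04,0,0,0]
    - [230,0.05,0,0,0]

```text
time_s: 25.65
ee_pos: [494.9, -39.6, 9.9]
eef_rot: [-0.012, -3.141, -0.0]
ft_force: [3.0, -0.0, -2.0]
opening: 0.28
grip_force: 50.0
```

Call:
arm_command:
  rows:
    - [230,0.02,0,0,0]
    - [230,0.04,0,0,0]
    - [230,0.05,0,0,0]

```text
time_s: 25.95
ee_pos: [492.9, -39.6, 9.9]
eef_rot: [-0.012, -3.141, -0.0]
ft_force: [3.5, 0.1, -1.7]
opening: 0.281
grip_force: 50.0
```

Call:
arm_command:
  rows:
    - [230,0.02,0,0,0]
    - [230,0.04,0,0,0]
    - [230,0.05,0,0,0]

```text
time_s: 26.25
ee_pos: [491.4, -39.5, 10.0]
eef_rot: [0.012, 3.141, -0.0]
ft_force: [5.1, 0.2, -3.7]
opening: 0.278
grip_force: 50.0
```

Call:
arm_command:
  rows:
    - [230,0.01,0,0,0]
    - [230,0.01,0,0,0]

```text
time_s: 26.45
ee_pos: [491.4, -39.6, 10.0]
eef_rot: [0.012, 3.14, -0.0]
ft_force: [6.8, 0.4, -4.6]
opening: 0.283
grip_force: 50.0
```

Call:
arm_command:
  rows:
    - [230,0.01,0,0,0]
    - [230,0.01,0,0,0]

```text
time_s: 26.65
ee_pos: [491.4, -39.6, 10.0]
eef_rot: [0.012, 3.14, -0.0]
ft_force: [6.8, -0.3, -5.1]
opening: 0.282
grip_force: 50.0
```

Run:
```python
from tray import *
from station import vision,ctrl
c=vision.read_camera("top");d=traypose(c);print(d);s=ctrl.get_state();print(s["time_s"],s["ee_pos"],s["ft_force"])
```

```text
[[  0.86 -94.63   3.93]
 [  0.91 -95.43   3.66]
 [  0.94 -95.6    4.01]
 [  0.95 -95.46   3.64]
 [  0.94 -95.26   3.62]
 [  0.98 -95.73   4.05]
 [  0.88 -94.83   3.57]]
26.7 [491.3472687  -39.60544408  10.07177634] [ 5.95793295  0.45925842 -5.77981111]
```

At the stop: 95.4 mm plus the starting offset, and the force is rising with no further motion. I'll ease off, set the puller down and release it.

Call:
arm_command:
  rows:
    - [230,-0.015,0,0,0]
    - [230,-0.03,0,0,0]
    - [230,-0.03,0,0.03,0]
    - [230,-0.03,0,0.06,0]
    - [230,-0.03,0,0.08,0]
    - [230,-0.03,0,0.09,0]
    - [230,-0.03,0,0.09,0]

```text
time_s: 27.4
ee_pos: [491.4, -39.6, 6.3]
eef_rot: [0.012, 3.142, -0.0]
ft_force: [2.7, -0.4, -1.2]
opening: 0.28
grip_force: 50.0
```

Call:
arm_command:
  rows:
    - [230,0,0,0.01,0]
    - [200,0,0,0.01,0]
    - [170,0,0,0.01,0]
    - [150,0,0,0.01,0]
    - [130,0,0,0.01,0]
    - [110,0,0,0.01,0]
    - [90,0,0,0.01,0]
    - [70,0,0,0.01,0]

```text
time_s: 28.2
ee_pos: [491.3, -39.5, 5.9]
eef_rot: [-0.012, -3.141, -0.0]
ft_force: [-0.4, 0.7, 0.3]
opening: 0.71
grip_force: 0.0
```

Call:
arm_command:
  rows:
    - [60,0,0,0,0]
    - [50,0,0,0,0]
    - [50,0,0,-0.2,0]
    - [50,0,0,-0.6,0]
    - [50,0,0,-1.2,0]
    - [50,0,0,-2.0,0]
    - [50,0,0,-2.8,0]
    - [50,0,0,-3.5,0]

```text
time_s: 29.0
ee_pos: [491.5, -39.5, 148.1]
eef_rot: [0.012, 3.141, -0.0]
ft_force: [-0.1, 0.4, -0.1]
opening: 0.805
grip_force: 0.0
```

Call:
arm_command:
  rows:
    - [50,0.8,0,-0.5,0]
    - [50,1.8,0,-0.5,0]
    - [50,2.8,0,-0.5,0]
    - [50,3.8,0,-0.5,0]
    - [50,4.0,0,-0.5,0]
    - [50,4.0,0,-0.5,0]
    - [50,4.0,0,-0.5,0]

```text
time_s: 29.7
ee_pos: [333.0, -38.5, 166.7]
eef_rot: [0.012, 3.139, -0.0]
ft_force: [0.6, -0.0, -0.5]
opening: 0.805
grip_force: 0.0
```

Run:
```python
from tray import *
from station import vision,ctrl
c=vision.read_camera("top");d=traypose(c);print(d);s=ctrl.get_state();print(s["time_s"],s["ee_pos"],s["ft_force"],s["opening"])
b=vision.read_camera("side")
f=lambda c,x0,y0,x1,y1,k:cv2.resize(c["img"][y0:y1,x0:x1,::-1],None,fx=k,fy=k,interpolation=cv2.INTER_CUBIC)
A=f(c,310,150,390,250,5);B=f(b,290,180,370,260,5);B=cv2.copyMakeBorder(B,0,100,0,0,cv2.BORDER_CONSTANT)
cv2.imwrite("pics/end.png",np.hstack([A,B]))
```

```text
[[  0.86 -94.63   3.93]
 [  0.91 -95.43   3.66]
 [  0.94 -95.6    4.01]
 [  0.95 -95.46   3.64]
 [  0.94 -95.26   3.62]
 [  0.98 -95.73   4.05]
 [  0.95 -95.51   3.53]]
29.75 [333.16386682 -38.49402513 166.5579948 ] [ 1.13774288 -0.17092291  0.83445424] 0.8040054344874649
```

View pics/end.png

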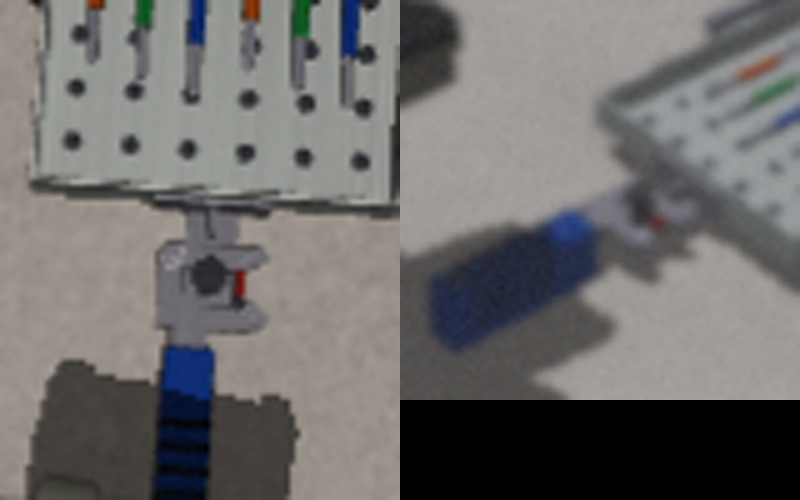

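In the final view the pin is inside the hook (top picture about (352,205)), with the red latch shut across the slot behind it at about (358,208). The puller lies flat and free, and the tray is at its stop.

```bash
python3 -c "
from station import job
print(job.hand_in())"
```

```text
the job is handed in; nothing more can be done
None
```

The job is handed in: the puller is latched on the pin, the tray is drawn out to its stop, and the puller lies level, released and still hooked on; hand-in returned no verdict.

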